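Put the larder things back in their holders

ROBOT

A 7-joint arm with a two-finger parallel gripper is mounted at the origin on a cart in front of the work surface, level with it; the furniture and walls round the work are solid. World frame = base frame: x ahead of the robot, y to its left, z up, the work surface at z = 0. Lengths are in m, angles in rad, forces in N, time in s.
With the tool pointing down it reaches from about 0.35 to 0.775 m from the base axis. Payload 3.1 kg.
Tool frame: the origin (TCP) lies on the centre line of the jaws, within the pads' length; the fingertips stand 11 mm ahead of it and the grasp point (between the pads) lies 8 mm behind it (ctrl.finger_overhang is the distance from the TCP to the fingertips, in m); z points along the fingers, y is the line along which they close (so a half turn about z gives the same grasp; the last joint's range is limited). The gripper opens to 85 mm and grips with 20 to 120 N. Pads are 22 mm wide; open, the fingers measure 114 mm over their backs; the gripper's body (76 mm by 85 mm) begins 54 mm behind the grasp point. The pads swing forward as they close: fully open they stand 13 mm farther back than shut.
Start: joints at [1.155, 0.311, 0.014, 1.512, -0.004, 1.319, -0.027], TCP at [0.201, -0.512, 0.242] pointing down, gripper open.
Joint ranges: [-2.7, 2.7], [-0.3, 1.91], [-1.27, 1.3], [0.12, 2.57], [-1.44, 4.58], [0.2, 2.03], [-3.05, 3.05]. Speed limits (rad/s): [2.79, 2.79, 3.14, 3.14, 3.14, 3.14, 3.14].

INTERFACE

Orientations are given as [roll, pitch, yaw] about the fixed x, y, z axes, in that order (R = Rz(yaw) Ry(pitch) Rx(roll)).
In Python, from station import ctrl gives the robot as it stands.
- The arm moves only by the tool move_arm, never from a script. Its argument "motion" is a list of rows, each a list of 6 numbers: the shift along the tool's x, y, z in m, then the turn, a rotation vector about the tool's x, y, z in degrees. A call has 1 to 20 rows; each row shifts and turns the commanded pose from where the row before left it, along the tool's axes as they then stand; what a row does not reach is not made up. A row lasts 1/8 s, in which the tool goes at most 62.5 mm and 10.7 degrees, less where a joint would pass 70% of its speed; a pose out of reach is approached as far as the arm can. A call with a gripper value outside its range is refused whole. "hand" is the finger opening in m, from 0 to 0.0854, set as the call begins (left out, the last holds). The fingers move at their own pace and stop on an object; the grip force is fixed at half the most. Time passes only in rows, so rows that do not move let the fingers close. It gives the time, the measured TCP pose, the force, the opening and the grip force at its end, in the units of the state.
- ctrl.state(): the state, without advancing time (a new reading comes with each control period).
- ctrl.grab_frame(name): name is "scene" or "top" or "wrist"; returns a dict with "img" (420x560x3 uint8, blue, green, red), "intrinsics" (3x3 intrinsics, pixels), "rvec" (rotation vector, rad) and "tvec" (3), from world to camera coordinates, as OpenCV has them. Camera axes: x right, y down, z forward; pixel columns grow to the right and rows downward; lengths in m; the calibration is good to about 2 mm. A picture is of the moment at which its call begins. There is no depth.
- ctrl.sign_off(): hands the job in; it is judged then, once.
The state is a dict: "t": time; "joint_pos": joint angles; "joint_vel": joint speeds; "joint_torque": joint torques, N m; "tcp_pos": TCP position; "orientation": TCP orientation; "force": force on the tool from outside, world axes, zero at the start; "moment": the same for the moment, N m; "gripper_width": opening from 0.0 (shut) to 1.0 (fully open); "grasp_force": force on a finger pad.
Only numpy, scipy, OpenCV 4.12 (cv2) and the standard library are available. Lean on these libraries where they do the work, as an engineer would, in place of code of your own. Each camera call takes 0.05 s, during which the arm holds its last target. There are 200 camera calls.

TASK

Put the mustard jar, the lone spice jar (not those in the cluster at the back wall), the fish tin and the matchbox away: set each one, the right way up and flat on the floor, inside the dark wooden holder whose recess matches the shape and size of its base. Do not knock the jars over, and leave the egg timer and the espresso cup where they stand.

Things in the scene. Friction and masses are not known exactly. Their poses are not given: they have to be found in the camera images.
- mustard: mustard jar, squat round glass jar with a red twist lid: 60 mm in diameter (62 at most), 86 mm high, about 0.36 kg, standing upright. Origin at the centre of its underside, z up. Belongs in holder_large_round. Can be gripped round the glass some 55 mm up
- spice: spice jar, slim round glass jar with a red cap: 42 mm in diameter (cap 45), 106 mm high, about 0.11 kg, standing upright. Origin at the centre of its underside, z up. Belongs in holder_small_round. Can be gripped round the glass some 75 mm up (the whole of its height below the cap is glass)
- fish_tin: flat oblong fish tin with rounded corners, turquoise and white lid: 63 mm (its x) by 105 mm (its y) by 26 mm high, sides slightly tapered, about 0.15 kg, lying flat. Origin at the centre of its underside, z up. Belongs in holder_long, either way round. Grip across its x
- matches: matchbox: 36 mm (its x) by 53 mm (its y) by 15 mm high, about 0.03 kg, its drawer does not move, lying flat with the red face up. Origin at the centre of its underside, z up. Belongs in holder_short, either way round. Grip across its x
- holder_large_round: large round holder, a dark wooden ring with cork floor: recess 76 mm in diameter, outside 86 mm, rim 14 mm above the worktop, recess floor 4 mm above the worktop. Fixed to the worktop (an extractor hood hangs above its rear part, beyond x = 0.57 and above z = 0.65: carry things low there). Origin at the centre of its underside, z up
- holder_small_round: small round holder, a dark wooden ring with cork floor: recess 58 mm in diameter, outside 68 mm, rim 14 mm above the worktop, recess floor 4 mm above the worktop. Fixed to the worktop (an extractor hood hangs above its rear part, beyond x = 0.57 and above z = 0.65: carry things low there). Origin at the centre of its underside, z up
- holder_long: long rectangular holder, a dark wooden tray with cork floor: recess 76 mm (its x) by 116 mm (its y), outside 86 by 126 mm, rim 12 mm above the worktop, recess floor 4 mm above the worktop. Fixed to the worktop (an extractor hood hangs above its rear part, beyond x = 0.57 and above z = 0.65: carry things low there). Origin at the centre of its underside, z up
- holder_short: short rectangular holder, a dark wooden tray with cork floor: recess 52 mm (its x) by 69 mm (its y), outside 62 by 79 mm, rim 7 mm above the worktop, recess floor 4 mm above the worktop. Fixed to the worktop (an extractor hood hangs above its rear part, beyond x = 0.57 and above z = 0.65: carry things low there). Origin at the centre of its underside, z up
- timer: bystander: round red and white egg timer, 63 mm in diameter, 53 mm high, loose; leave it where it stands. Origin at the centre of its underside
- cup: bystander: white espresso cup, 62 mm in diameter (92 mm with the handle), 51 mm high, loose, at the right of the work; leave it where it stands. Origin at its underside
There are look-alikes about, which are no part of the job. Several things have the shape of the fish_tin; the one meant has the colours described above.

How it is judged:
At the end, for the whole second after the job is handed in: Each of the four things stands in its own matching holder: centre within 13 mm of the holder's, underside at most 6.5 mm above the holder's underside (on the floor at 4 mm), upright within 0.08 rad, tin and matchbox along their holders within 0.4 rad, all released and at rest (horizontal distance between mustard and holder_large_round below 0.013 m and z of mustard in the frame of holder_large_round below 0.0065 m and angle between each of mustard, spice, fish_tin, matches's own z axis and vertical below 0.08 rad and linear speed of each of mustard, spice, fish_tin, matches below 0.02 m/s and horizontal distance between spice and holder_small_round below 0.013 m and z of spice in the frame of holder_small_round below 0.0065 m and horizontal distance between fish_tin and holder_long below 0.013 m and z of fish_tin in the frame of holder_long below 0.0065 m and horizontal distance between matches and holder_short below 0.013 m and z of matches in the frame of holder_short below 0.0065 m and angle between the y axis of fish_tin and the y axis of holder_long, either way round below 0.4 rad and angle between the y axis of matches and the y axis of holder_short, either way round below 0.4 rad); the robot touches nothing.
It fails at once if the mustard jar is knocked over (angle between mustard's own z axis and vertical above 0.8 rad).
It fails at once if the spice jar is knocked over (angle between spice's own z axis and vertical above 0.8 rad).
It fails at once if the egg timer is pushed more than 25 mm from its place (distance of timer from where it was at the start of the episode above 0.025 m).
It fails at once if the espresso cup is pushed more than 25 mm from its place (distance of cup from where it was at the start of the episode above 0.025 m).
It also fails if it takes over 106 s, if anything falls off the work surface, if the arm or the gripper's body presses on something with over 40 N, if the wrist force passes 120 N, or if a joint passes its speed limit or range.

## Working session

There is one attempt and no reset: what is moved stays moved. The work goes in short steps, Python scripts to look and compute and a tool call to move; the robot and the scene stay as the last step left them, time stands still between calls to the robot, and variables do not carry over. Pictures are saved under pics/ and viewed, at most 14 in all, crops included, and the job is handed in when it is done.

Besides the shell and the picture viewer there is one more tool, called by a JSON object that holds its "fn" and its "kwargs", one argument or row to a line. move_arm: Moves the arm, as the interface text tells. Its arguments: {"type":"object","properties":{"motion":{"type":"array"},"hand":{"type":"number"}},"required":["motion"]}

```bash
ls; mkdir -p pics; cat > h.py <<'E'
import numpy as np, cv2
from station import ctrl
def grab(n):
    f=ctrl.grab_frame(n); return f
def ray(f,uv,z):
    K=np.array(f["intrinsics"]);R=cv2.Rodrigues(np.array(f["rvec"],float))[0];t=np.array(f["tvec"],float).ravel()
    d=R.T@np.linalg.solve(K,[uv[0],uv[1],1]);c=-R.T@t
    return c+d*(z-c[2])/d[2]
def proj(f,p):
    return cv2.projectPoints(np.array(p,float).reshape(-1,1,3),np.array(f["rvec"],float),np.array(f["tvec"],float),np.array(f["intrinsics"],float),None)[0].reshape(-1,2)
E
python3 - <<'E'
from h import *
for n in ["scene","top"]:
    f=grab(n); cv2.imwrite(f"pics/{n}0.png",f["img"]); np.save(f"{n}0.npy",f,allow_pickle=True)
    R=cv2.Rodrigues(np.array(f["rvec"],float))[0];print(n,-R.T@np.array(f["tvec"]).ravel(),R[2])
s=ctrl.state();print(s["t"],s["tcp_pos"],s["orientation"],s["gripper_width"],ctrl.finger_overhang)
E
```

```text
pics
scene [-0.37370948 -0.77738141  1.30266675] [ 0.50686699  0.43869407 -0.74204674]
top [-0.17946899  0.02800739  1.58978411] [ 0.39103968 -0.02593731 -0.92000827]
0.1 [ 0.20063462 -0.51139623  0.24133185] [-3.13942378e+00  8.25867694e-05  3.73929804e-01] 0.9984278174721052 0.011
```

View pics/top0.png

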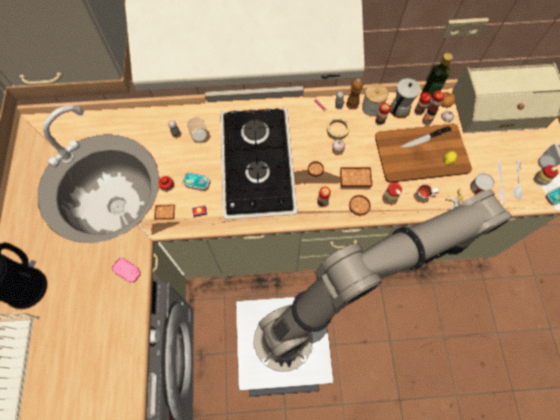

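View pics/scene0.png

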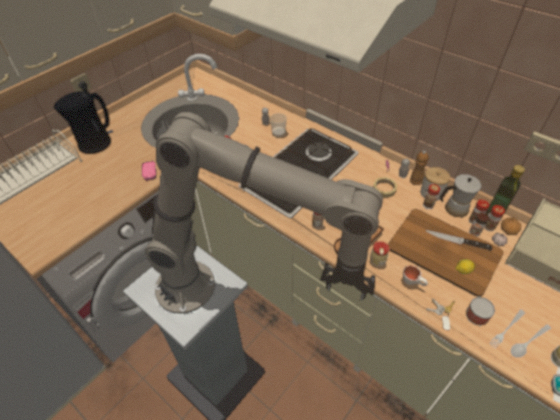

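The top view shows these candidates:
- **Mustard:** red lid at (394,188). (548,172) at the far right is similar.
- **Spice:** (325,193). The cluster at the back is around (384,112)–(437,100).
- **Fish tin:** turquoise at (197,181). (555,197) at the far right is similar.
- **Matches:** (199,211). The pink sponge is at (126,270).
- **Timer and cup:** the timer is probably at (165,183) and the cup at (425,191).
- **Holders:** small round (316,169), large round (360,205), long (356,177), short (165,212).

I'll check these choices in a close crop.

```bash
python3 - <<'E'
from h import *
f=np.load("top0.npy",allow_pickle=True).item();i=f["img"]
a=cv2.resize(i[165:230,145:225],None,fx=5,fy=5,interpolation=cv2.INTER_CUBIC)
b=cv2.resize(i[150:225,290:450],None,fx=5,fy=5,interpolation=cv2.INTER_CUBIC)
c=np.zeros((600,800,3),np.uint8)
b=cv2.resize(i[152:222,290:450],(640,280),interpolation=cv2.INTER_CUBIC)
c[:280,:640]=b; a=cv2.resize(i[165:230,145:225],(390,317),interpolation=cv2.INTER_CUBIC);c[282:599,:390]=a
d=cv2.resize(i[150:210,500:560],(300,300),interpolation=cv2.INTER_CUBIC);c[290:590,400:700]=d
cv2.imwrite("pics/crop1.png",c)
for n,uv,z in [("mustard",(394,187),.086),("spice",(324.5,189),.106),("tin",(197,181),.026),("tin2",(555,197),.026),("match",(199,211),.015),("timer",(165,183),.05),("cup",(425,191),.05),("HL",(360,205),.01),("HS",(316,169),.01),("Hlong",(356,177),.01),("Hshort",(165,212),.006)]:
    p=ray(f,uv,z);print(n,p.round(3),np.hypot(*p[:2]).round(3))
E
```

```text
mustard [ 0.523 -0.466  0.086] 0.7
spice [ 0.525 -0.197  0.106] 0.56
tin [0.635 0.295 0.026] 0.701
tin2 [ 0.462 -1.108  0.026] 1.2
match [0.509 0.289 0.015] 0.585
timer [0.623 0.417 0.05 ] 0.75
cup [ 0.514 -0.595  0.05 ] 0.786
HL [ 0.49  -0.343  0.01 ] 0.598
HS [ 0.663 -0.187  0.01 ] 0.689
Hlong [ 0.615 -0.345  0.01 ] 0.705
Hshort [0.518 0.424 0.006] 0.67
```

View pics/crop1.png

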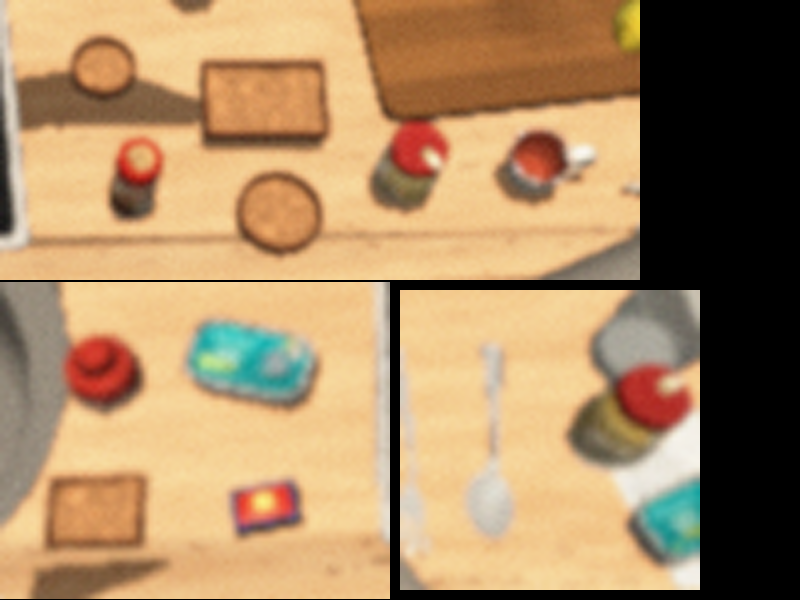

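The crop confirms the choices. The near red-lid jar with the pale mark is the mustard (394,187). The spice jar stands alone at (325,190). The turquoise and white tin lies next to the round red timer, with the red matchbox below it. The copies at the far right are out of reach at 1.2 m.

First I'll go above the mustard with yaw set to 0.

{"fn": "move_arm", "kwargs": {
  "motion": [
    [0,0,0,0,0,10.7],
    [0,0,0,0,0,10.7],
    [0.05,-0.01,0,0,0,0],
    [0.05,-0.01,0,0,0,0],
    [0.05,-0.01,0,0,0,0],
    [0.05,-0.01,0,0,0,0],
    [0.05,0,0,0,0,0],
    [0.05,0,0,0,0,0],
    [0,0,0,0,0,0]
  ]
}}

```text
t: 1.23
tcp_pos: [0.5058, -0.4681, 0.2391]
orientation: [-3.136, -0.0, 0.008]
force: [0.6, 0.8, 0.1]
gripper_width: 1.0
grasp_force: 0.0
```

```bash
cat >> h.py <<'E'
def snap(n,name):
    f=grab(n); cv2.imwrite(f"pics/{name}.png",f["img"]); np.save(f"{name}.npy",f,allow_pickle=True); s=ctrl.state()
    print("t",round(s["t"],2),"tcp",np.round(s["tcp_pos"],4),"ori",np.round(s["orientation"],3)); return f
E
python3 - <<'E'
from h import *
f=snap("wrist","w1")
print(proj(f,[[.523,-.466,.086],[.523,-.466,0],[.49,-.343,.01],[.615,-.345,.01]]).round())
E
```

```text
t 1.27 tcp [ 0.5027 -0.4701  0.24  ] ori [-3.139e+00  2.000e-03  4.000e-03]
[[281. 186.]
 [282. 171.]
 [181. 198.]
 [172.  88.]]
```

View pics/w1.png

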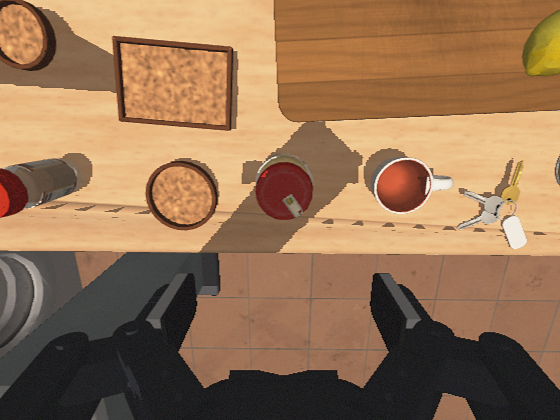

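The wrist view shows the mustard lid at (285,190), the large round holder at (182,194), the long holder at (174,84), part of the small round holder at (21,34), and the cup at (403,185). I'll measure these with masks.

```bash
cat >> h.py <<'E'
def blobs(m,amin=150):
    m=cv2.morphologyEx(m,cv2.MORPH_CLOSE,np.ones((5,5)))
    return [c for c in cv2.findContours(m,cv2.RETR_EXTERNAL,cv2.CHAIN_APPROX_NONE)[0] if cv2.contourArea(c)>amin]
def fit(f,c,z):
    "contour cast on plane z: circle centre/diam and min-area rect (yaw of its long side)"
    P=np.array([ray(f,p,z)[:2] for p in cv2.convexHull(c)[:,0]+0.0],np.float32)
    (cx,cy),r=cv2.minEnclosingCircle(P*1000); b=cv2.boxPoints(cv2.minAreaRect(P*1000))
    e=[b[1]-b[0],b[2]-b[1]]; l=max(e,key=np.linalg.norm); 
    return dict(circ=(round(cx,1),round(cy,1),round(2*r,1)),rect=(b.mean(0).round(1),sorted(np.linalg.norm(x).round(1) for x in e)),yaw=round(np.degrees(np.arctan2(l[1],l[0]))%180,1))
def hsv(f): return cv2.cvtColor(f["img"],cv2.COLOR_BGR2HSV)
def red(f):
    h=hsv(f); return cv2.inRange(h,(0,150,70),(6,255,255))|cv2.inRange(h,(172,150,70),(180,255,255))
def dark(f): return cv2.inRange(hsv(f),(0,60,20),(20,255,105))
E
python3 - <<'E'
from h import *
f=np.load("w1.npy",allow_pickle=True).item()
i=f["img"]
for u,v in [(149,194),(115,80),(174,36),(182,194),(285,190),(90,90),(250,240)]: print((u,v),hsv(f)[v,u])
for c in blobs(red(f)):
    print("red",cv2.boundingRect(c),fit(f,c,.086))
m=dark(f);m[250:]=0
for c in blobs(m): print("dark",cv2.boundingRect(c),fit(f,c,.013))
E
```

```text
(149, 194) [ 11 142  61]
(115, 80) [ 12 120 125]
(174, 36) [ 17 103 236]
(182, 194) [ 13 144 204]
(285, 190) [  2 181 104]
(90, 90) [ 14 118 121]
(250, 240) [ 15 114 128]
red (0, 169, 28, 49) {'circ': (512.5, -196.9, 50.5), 'rect': (array([ 509.8, -206.5], dtype=float32), [np.float32(25.4), np.float32(50.2)]), 'yaw': np.float32(164.4)}
red (256, 162, 57, 58) {'circ': (517.7, -468.8, 56.7), 'rect': (array([ 517.6, -468.7], dtype=float32), [np.float32(54.5), np.float32(54.9)]), 'yaw': np.float32(133.7)}
red (377, 160, 53, 52) {'circ': (523.5, -582.8, 51.2), 'rect': (array([ 523.3, -582.5], dtype=float32), [np.float32(49.1), np.float32(50.1)]), 'yaw': np.float32(12.3)}
dark (255, 162, 58, 58) {'circ': (500.6, -468.7, 72.2), 'rect': (array([ 500.7, -468.8], dtype=float32), [np.float32(68.5), np.float32(70.6)]), 'yaw': np.float32(2.2)}
dark (148, 161, 70, 69) {'circ': (493.4, -344.8, 88.1), 'rect': (array([ 493.4, -346.2], dtype=float32), [np.float32(83.8), np.float32(85.0)]), 'yaw': np.float32(0.5)}
dark (379, 160, 53, 52) {'circ': (510.1, -613.7, 66.8), 'rect': (array([ 504.7, -618.8], dtype=float32), [np.float32(48.2), np.float32(62.4)]), 'yaw': np.float32(149.1)}
dark (0, 159, 77, 58) {'circ': (495.0, -169.9, 113.9), 'rect': (array([ 508.1, -165.4], dtype=float32), [np.float32(52.4), np.float32(111.4)]), 'yaw': np.float32(108.7)}
dark (113, 37, 121, 93) {'circ': (617.2, -348.2, 148.6), 'rect': (array([ 618.1, -348.5], dtype=float32), [np.float32(84.6), np.float32(126.5)]), 'yaw': np.float32(85.9)}
dark (0, 0, 57, 71) {'circ': (664.0, -194.3, 69.6), 'rect': (array([ 662.8, -200.5], dtype=float32), [np.float32(56.8), np.float32(67.9)]), 'yaw': np.float32(164.4)}
```

{"fn": "move_arm", "kwargs": {
  "motion": [
    [0.015,-0.001,0.02,0,0,0],
    [0,0,0.05,0,0,0],
    [0,0,0.05,0,0,0],
    [0,0,0.04,0,0,0],
    [0,0,0.03,0,0,0],
    [0,0,0.003,0,0,0],
    [0,0,0,0,0,0],
    [0,0,0,0,0,0]
  ]
}}

```text
t: 2.28
tcp_pos: [0.5168, -0.472, 0.0515]
orientation: [3.139, -0.003, 0.0]
force: [0.1, -0.7, 0.7]
gripper_width: 1.002
grasp_force: 0.0
```

{"fn": "move_arm", "kwargs": {
  "motion": [
    [0,0,0,0,0,0],
    [0,0,0,0,0,0],
    [0,0,0,0,0,0],
    [0,0,0,0,0,0],
    [0,0,0,0,0,0]
  ],
  "hand": 0.04
}}

```text
t: 2.9
tcp_pos: [0.5171, -0.4703, 0.0514]
orientation: [-3.141, -0.002, 0.001]
force: [-0.5, 3.3, 6.0]
gripper_width: 0.662
grasp_force: 64.9
```

{"fn": "move_arm", "kwargs": {
  "motion": [
    [0,0,-0.02,0,0,0],
    [0,0,-0.02,0,0,0],
    [-0.006,-0.03,0,0,0,0],
    [-0.006,-0.03,0,0,0,0],
    [-0.006,-0.03,0,0,0,0],
    [-0.006,-0.03,0,0,0,0],
    [0,-0.0045,0,0,0,0],
    [0,0,0,0,0,0],
    [0,0,0,0,0,0]
  ]
}}

```text
t: 4.03
tcp_pos: [0.4917, -0.3485, 0.0898]
orientation: [3.14, -0.001, -0.002]
force: [-0.7, -0.4, -4.0]
gripper_width: 0.664
grasp_force: 65.5
```

```bash
python3 - <<'E'
from h import *
f=snap("wrist","w2")
for c in blobs(red(f)): print("red",cv2.boundingRect(c),fit(f,c,.126))
m=dark(f)
for c in blobs(m,1000): print("dark",cv2.boundingRect(c),fit(f,c,.013))
E
```

```text
t 4.08 tcp [ 0.4916 -0.3483  0.0896] ori [ 3.14e+00 -0.00e+00 -2.00e-03]
red (212, 256, 142, 119) {'circ': (496.6, -348.9, 57.8), 'rect': (array([ 499.4, -348.4], dtype=float32), [np.float32(51.8), np.float32(53.2)]), 'yaw': np.float32(94.0)}
red (0, 217, 17, 61) {'circ': (528.6, -252.5, 23.3), 'rect': (array([ 527.9, -254.8], dtype=float32), [np.float32(5.3), np.float32(23.3)]), 'yaw': np.float32(163.9)}
dark (212, 255, 143, 121) {'circ': (407.7, -351.2, 129.8), 'rect': (array([ 415. , -351.1], dtype=float32), [np.float32(114.0), np.float32(117.5)]), 'yaw': np.float32(82.1)}
dark (216, 170, 122, 88) {'circ': (492.2, -346.3, 92.7), 'rect': (array([ 505.2, -343.6], dtype=float32), [np.float32(63.4), np.float32(88.7)]), 'yaw': np.float32(93.8)}
dark (0, 170, 102, 108) {'circ': (492.6, -172.4, 112.0), 'rect': (array([ 504.6, -166.8], dtype=float32), [np.float32(55.8), np.float32(109.7)]), 'yaw': np.float32(118.1)}
dark (454, 0, 106, 103) {'circ': (610.1, -490.8, 90.2), 'rect': (array([ 597.3, -480.2], dtype=float32), [np.float32(38.6), np.float32(90.1)]), 'yaw': np.float32(50.5)}
dark (175, 0, 210, 118) {'circ': (608.7, -345.5, 138.9), 'rect': (array([ 607. , -345.5], dtype=float32), [np.float32(65.9), np.float32(124.7)]), 'yaw': np.float32(87.1)}
```

View pics/w2.png

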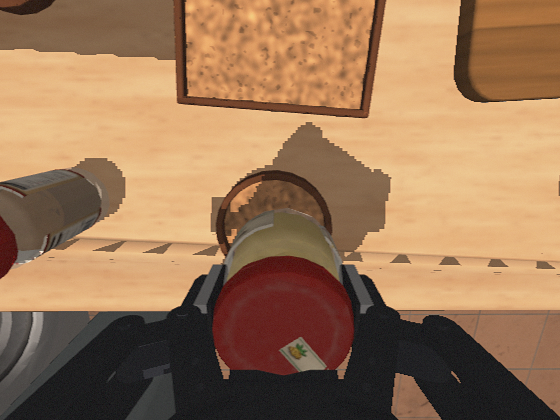

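The lid at (283,315) is held just in front of the ring (272,215), so the jar lines up to within about 2 mm. I'll lower it.

{"fn": "move_arm", "kwargs": {
  "motion": [
    [0.002,-0.002,0.01,0,0,0],
    [0,0,0.012,0,0,0],
    [0,0,0.008,0,0,0],
    [0,0,0.004,0,0,0],
    [0,0,0,0,0,0],
    [0,0,0,0,0,0]
  ]
}}

```text
t: 4.82
tcp_pos: [0.4934, -0.3441, 0.0556]
orientation: [-3.141, 0.001, 0.0]
force: [-3.1, 1.1, 1.4]
gripper_width: 0.667
grasp_force: 66.1
```

{"fn": "move_arm", "kwargs": {
  "motion": [
    [0,0,0,0,0,0],
    [0,0,0,0,0,0],
    [0,0,0,0,0,0],
    [0,0,-0.03,0,0,0],
    [0,0,-0.05,0,0,0],
    [0,0,-0.05,0,0,0],
    [0,0,-0.05,0,0,0],
    [0,-0.05,0,0,0,0],
    [0,-0.05,0,0,0,0],
    [0,-0.045,0,0,0,0],
    [0,0,0,0,0,0]
  ],
  "hand": 0.0854
}}

```text
t: 6.2
tcp_pos: [0.4951, -0.1939, 0.236]
orientation: [-3.139, -0.002, 0.009]
force: [1.0, 0.0, -0.3]
gripper_width: 0.996
grasp_force: 0.0
```

```bash
python3 - <<'E'
from h import *
f=snap("wrist","w3")
for c in blobs(red(f)): print("red",cv2.boundingRect(c),fit(f,c,.106),fit(f,c,.09)["circ"])
m=dark(f)
for c in blobs(m,1000): print("dark",cv2.boundingRect(c),fit(f,c,.013))
E
```

```text
t 6.25 tcp [ 0.4945 -0.1974  0.2358] ori [ 3.141e+00 -1.000e-03  5.000e-03]
red (408, 178, 62, 58) {'circ': (499.7, -334.3, 56.5), 'rect': (array([ 499.4, -334.1], dtype=float32), [np.float32(51.1), np.float32(56.4)]), 'yaw': np.float32(64.2)} (495.1, -342.9, 60.0)
red (263, 160, 49, 52) {'circ': (518.3, -198.8, 48.1), 'rect': (array([ 517.4, -197.8], dtype=float32), [np.float32(42.3), np.float32(45.6)]), 'yaw': np.float32(0.6)} (514.9, -199.1, 51.0)
dark (523, 0, 32, 115) {'circ': (635.4, -471.6, 116.4), 'rect': (array([ 632.4, -461.6], dtype=float32), [np.float32(32.3), np.float32(115.8)]), 'yaw': np.float32(16.9)}
```

View pics/w3.png

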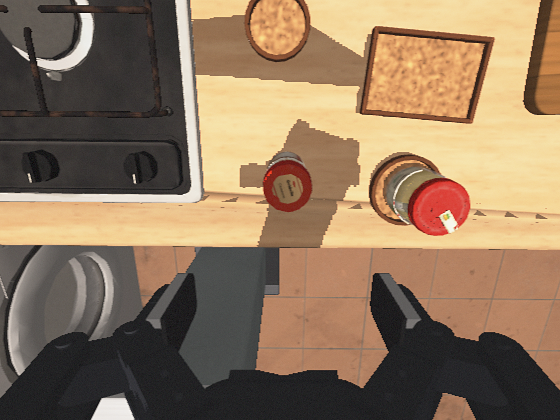

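The mustard stands in its ring with its lid at (440,207). The spice cap is at (287,184), the small round ring at (278,27) and the long holder at (427,75).

```bash
python3 - <<'E'
from h import *
f=np.load("w3.npy",allow_pickle=True).item()
m=cv2.inRange(hsv(f),(0,60,20),(25,255,135)); m[:,:230]=0;m[:,330:]=0;m[75:]=0
m=cv2.morphologyEx(m,cv2.MORPH_OPEN,np.ones((2,2)))
for v in (5,15,25,35): 
    print(v,[(int(u),f["img"][v,u].tolist()) for u in (243,246,248,250,306,308,310,312)][:0], np.where(m[v])[0][[0,-1]])
print([ray(f,p,.013).round(3)[:2] for p in [(245,25),(311,25),(278,61),(278,25)]])
E
```

```text
5 [] [253 302]
15 [] [249 309]
25 [] [246 310]
35 [] [246 309]
[array([ 0.664, -0.154]), array([ 0.665, -0.221]), array([ 0.632, -0.188]), array([ 0.665, -0.188])]
```

{"fn": "move_arm", "kwargs": {
  "motion": [
    [0.02,0,0.02,0,0,0],
    [0.003,0.001,0.05,0,0,0],
    [0,0,0.05,0,0,0],
    [0,0,0.03,0,0,0],
    [0,0,0.018,0,0,0],
    [0,0,0,0,0,0],
    [0,0,0,0,0,0]
  ]
}}

```text
t: 7.12
tcp_pos: [0.5174, -0.2018, 0.0681]
orientation: [3.14, -0.002, -0.001]
force: [0.4, 0.2, 0.2]
gripper_width: 0.999
grasp_force: 0.0
```

{"fn": "move_arm", "kwargs": {
  "motion": [
    [0,0,0,0,0,0],
    [0,0,0,0,0,0],
    [0,0,0,0,0,0],
    [0,0,0,0,0,0],
    [0,0,0,0,0,0],
    [0,0,0,0,0,0]
  ],
  "hand": 0.02
}}

```text
t: 7.88
tcp_pos: [0.5175, -0.2, 0.0683]
orientation: [-3.142, -0.002, 0.001]
force: [-1.0, 1.3, 5.7]
gripper_width: 0.508
grasp_force: 60.1
```

{"fn": "move_arm", "kwargs": {
  "motion": [
    [0,0,-0.02,0,0,0],
    [0,0,-0.02,0,0,0],
    [0.03,-0.003,0,0,0,0],
    [0.04,-0.003,0,0,0,0],
    [0.04,-0.003,0,0,0,0],
    [0.03,-0.003,0,0,0,0],
    [0.008,0,0,0,0,0],
    [0,0,0,0,0,0],
    [0,0,0,0,0,0]
  ]
}}

```text
t: 9.0
tcp_pos: [0.6633, -0.1893, 0.107]
orientation: [3.141, 0.002, -0.001]
force: [0.8, -0.7, -1.0]
gripper_width: 0.509
grasp_force: 60.3
```

```bash
python3 - <<'E'
from h import *
f=snap("wrist","w4")
E
```

```text
t 9.05 tcp [ 0.6634 -0.1893  0.1073] ori [ 3.141e+00  1.000e-03 -1.000e-03]
```

View pics/w4.png

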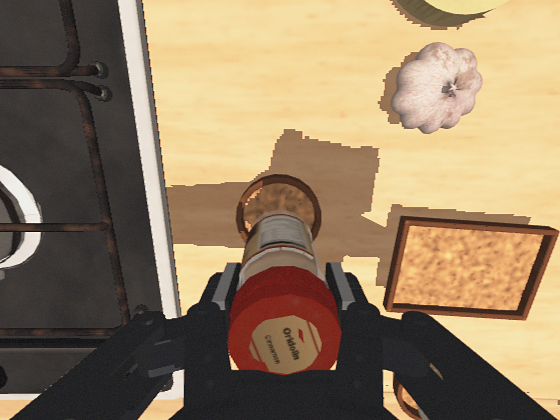

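The jar lines up laterally with the ring, whose centre is near (279,215). I'll lower it.

{"fn": "move_arm", "kwargs": {
  "motion": [
    [0.002,-0.001,0.01,0,0,0],
    [0,0,0.012,0,0,0],
    [0,0,0.008,0,0,0],
    [0,0,0.0045,0,0,0],
    [0,0,0,0,0,0],
    [0,0,0,0,0,0]
  ]
}}

```text
t: 9.8
tcp_pos: [0.6669, -0.1874, 0.0728]
orientation: [3.141, -0.0, 0.0]
force: [0.4, 0.7, -0.6]
gripper_width: 0.507
grasp_force: 60.1
```

{"fn": "move_arm", "kwargs": {
  "motion": [
    [0,0,0,0,0,0],
    [0,0,0,0,0,0],
    [0,0,0,0,0,0],
    [0,0,-0.03,0,0,0],
    [0,0,-0.05,0,0,0],
    [0,0,-0.04,0,0,0],
    [0,0,-0.03,0,0,0],
    [0,-0.05,0,0,0,0],
    [-0.01,-0.05,0,0,0,0],
    [-0.01,-0.05,0,0,0,0],
    [-0.01,-0.05,0,0,0,0],
    [-0.01,-0.05,0,0,0,0],
    [0,-0.05,0,0,0,0],
    [0,-0.05,0,0,0,0],
    [0,-0.05,0,0,0,0],
    [0,-0.05,0,0,0,0]
  ],
  "hand": 0.0854
}}

```text
t: 11.8
tcp_pos: [0.6266, 0.2641, 0.2231]
orientation: [3.142, -0.001, 0.0]
force: [0.3, -1.4, -0.1]
gripper_width: 0.997
grasp_force: 0.0
```

{"fn": "move_arm", "kwargs": {
  "motion": [
    [0,0,0,0,0,-10],
    [0,0,0,0,0,-10],
    [0,0,0,0,0,-10],
    [0,0,0,0,0,-10],
    [0,0,0,0,0,-10],
    [0,0,0,0,0,-10],
    [0,0,0,0,0,-10],
    [0,0,0,0,0,-10],
    [0,0,0,0,0,-10],
    [0,0,0,0,0,0]
  ]
}}

```text
t: 13.05
tcp_pos: [0.6267, 0.2625, 0.2228]
orientation: [-3.142, -0.0, 1.569]
force: [0.5, 0.4, -0.0]
gripper_width: 0.999
grasp_force: 0.0
```

```bash
python3 - <<'E'
from h import *
f=snap("wrist","w5")
h=hsv(f)
for c in blobs(cv2.inRange(h,(80,80,50),(100,255,255)),400): print("turq",cv2.boundingRect(c),fit(f,c,.025))
for c in blobs(red(f)): print("red",cv2.boundingRect(c),fit(f,c,.014))
for c in blobs(dark(f),1000): print("dark",cv2.boundingRect(c),fit(f,c,.006))
E
```

```text
t 13.1 tcp [0.6266 0.2625 0.2228] ori [-3.142 -0.     1.568]
turq (265, 110, 63, 92) {'circ': (639.8, 300.4, 96.8), 'rect': (array([639.4, 300.6], dtype=float32), [np.float32(51.8), np.float32(93.6)]), 'yaw': np.float32(72.1)}
red (163, 146, 34, 42) {'circ': (510.2, 288.9, 50.4), 'rect': (array([510.7, 288.9], dtype=float32), [np.float32(28.5), np.float32(44.0)]), 'yaw': np.float32(98.5)}
red (265, 0, 62, 65) {'circ': (638.7, 424.1, 63.6), 'rect': (array([639. , 420.6], dtype=float32), [np.float32(55.4), np.float32(60.2)]), 'yaw': np.float32(179.9)}
```

View pics/w5.png

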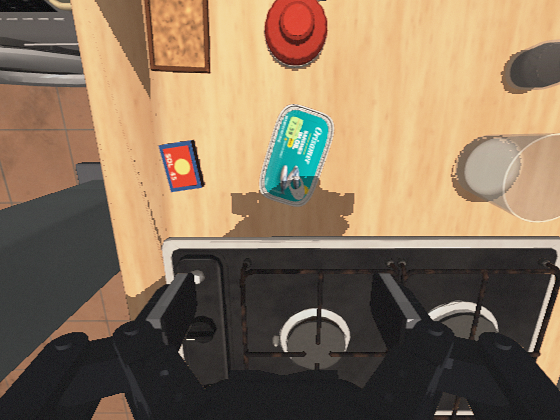

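The tin is at (295,155) px, centred at (639,301) mm with its long axis at 72°. The matches are at (181,165) px, the timer at (296,30), and the short holder at (178,35), partly out of view.

{"fn": "move_arm", "kwargs": {
  "motion": [
    [0.038,0.013,0.03,0,0,0],
    [0,0,0.04,0,0,9],
    [0,0,0.04,0,0,9],
    [0,0,0.04,0,0,0],
    [0,0,0.03,0,0,0],
    [0,0,0.02,0,0,0],
    [0,0,0,0,0,0],
    [0,0,0,0,0,0]
  ]
}}

```text
t: 14.1
tcp_pos: [0.6407, 0.3014, 0.0244]
orientation: [3.14, -0.002, 1.256]
force: [0.6, 0.2, 0.2]
gripper_width: 1.002
grasp_force: 0.0
```

{"fn": "move_arm", "kwargs": {
  "motion": [
    [0,0,0,0,0,0],
    [0,0,0,0,0,0],
    [0,0,0,0,0,0],
    [0,0,0,0,0,0],
    [0,0,0,0,0,0]
  ],
  "hand": 0.045
}}

```text
t: 14.72
tcp_pos: [0.6409, 0.3015, 0.0252]
orientation: [3.139, -0.003, 1.257]
force: [-0.0, -0.4, 6.3]
gripper_width: 0.677
grasp_force: 64.8
```

{"fn": "move_arm", "kwargs": {
  "motion": [
    [0,0,-0.02,0,0,0],
    [0,0,-0.04,0,0,0],
    [0,0,-0.05,0,0,0],
    [0,0,-0.05,0,0,0],
    [0,0,0,0,0,-9],
    [0,0,0,0,0,-9],
    [0,0,0,0,0,0]
  ]
}}

```text
t: 15.6
tcp_pos: [0.6393, 0.3004, 0.1831]
orientation: [-3.141, -0.0, 1.569]
force: [-0.1, 0.5, -2.2]
gripper_width: 0.676
grasp_force: 64.8
```

{"fn": "move_arm", "kwargs": {
  "motion": [
    [-0.03,0,0,0,0,0],
    [-0.05,-0.006,0,0,0,0],
    [-0.06,-0.006,0,0,0,0],
    [-0.06,-0.006,0,0,0,0],
    [-0.06,-0.003,0,0,0,0],
    [-0.06,0,0,0,0,0],
    [-0.06,0,0,0,0,0],
    [-0.06,0,0,0,0,0],
    [-0.06,0,0,0,0,0],
    [-0.05,0,0,0,0,0],
    [-0.05,0,0,0,0,0],
    [-0.03,0,0,0,0,0],
    [-0.02,0,0,0,0,0],
    [0,0,0,0,0,4],
    [0,0,0.03,0,0,0],
    [0,0,0.03,0,0,0],
    [0,0,0.02,0,0,0],
    [0,0,0,0,0,0]
  ]
}}

```text
t: 17.85
tcp_pos: [0.6169, -0.3486, 0.1003]
orientation: [-3.136, -0.002, 1.5]
force: [0.1, 0.2, -1.3]
gripper_width: 0.678
grasp_force: 64.8
```

```bash
python3 - <<'E'
from h import *
f=snap("wrist","w6")
for c in blobs(dark(f),800): print("dark",cv2.boundingRect(c),fit(f,c,.012))
E
```

```text
t 17.9 tcp [ 0.6182 -0.3491  0.1022] ori [-3.14e+00 -1.00e-03  1.50e+00]
dark (0, 227, 118, 99) {'circ': (428.6, -382.8, 100.1), 'rect': (array([ 428.3, -382.4], dtype=float32), [np.float32(83.7), np.float32(99.7)]), 'yaw': np.float32(32.4)}
dark (66, 171, 117, 106) {'circ': (494.6, -340.0, 89.7), 'rect': (array([ 502.2, -335.9], dtype=float32), [np.float32(71.7), np.float32(85.7)]), 'yaw': np.float32(123.0)}
dark (227, 137, 119, 60) {'circ': (622.4, -304.4, 92.5), 'rect': (array([ 621.7, -303.1], dtype=float32), [np.float32(42.6), np.float32(85.0)]), 'yaw': np.float32(174.3)}
dark (528, 92, 32, 108) {'circ': (815.5, -304.4, 76.9), 'rect': (array([ 805.1, -306.5], dtype=float32), [np.float32(21.3), np.float32(76.9)]), 'yaw': np.float32(101.6)}
dark (296, 0, 96, 36) {'circ': (664.1, -203.7, 58.8), 'rect': (array([ 663.5, -213. ], dtype=float32), [np.float32(19.1), np.float32(58.8)]), 'yaw': np.float32(175.9)}
```

View pics/w6.png

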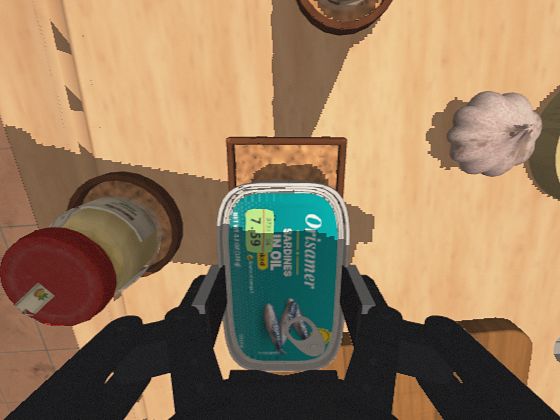

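The tin is held at (283,275) and nearly square to the holder below it, whose far edge runs from (227,137) to (346,138). I'll work out the offset.

```bash
python3 - <<'E'
from h import *
f=np.load("w6.npy",allow_pickle=True).item()
a,b=ray(f,(227,137),.012)[:2],ray(f,(347,138),.012)[:2]
d=(b-a);print(a,b,np.linalg.norm(d),np.degrees(np.arctan2(d[1],d[0])))
d/=np.linalg.norm(d); n=np.array([-d[1],d[0]])
c=(a+b)/2-n*.063; print("holder",c)
T=[ray(f,p,.103)[:2] for p in [(217,280),(349,270),(284,182),(287,371)]]
print("tin L/R/top/bottom",np.round(T,4),(T[0]+T[1])/2,(T[2]+T[3])/2)
E
```

```text
[ 0.58159522 -0.28003864] [ 0.66582271 -0.28667348] 0.08448841659072032 -4.504048378907834
holder [ 0.6187616 -0.3461615]
tin L/R/top/bottom [[ 0.5853 -0.3419]
 [ 0.6487 -0.3408]
 [ 0.6209 -0.2964]
 [ 0.6153 -0.3992]] [ 0.6170111  -0.34136611] [ 0.61806473 -0.34781601]
```

{"fn": "move_arm", "kwargs": {
  "motion": [
    [0.0005,0.0005,0.03,0,0,0],
    [0,0,0.02,0,0,0],
    [0,0,0.012,0,0,0],
    [0,0,0.006,0,0,0],
    [0,0,0.003,0,0,0],
    [0,0,0.002,0,0,0],
    [0,0,0,0,0,0],
    [0,0,0,0,0,0]
  ]
}}

```text
t: 18.9
tcp_pos: [0.6196, -0.349, 0.0303]
orientation: [3.141, 0.0, 1.501]
force: [0.3, -0.8, -0.6]
gripper_width: 0.673
grasp_force: 64.8
```

{"fn": "move_arm", "kwargs": {
  "motion": [
    [0,0,0,0,0,0],
    [0,0,0,0,0,0],
    [0,0,0,0,0,0],
    [0,0,0,0,0,0],
    [0,0,-0.03,0,0,0],
    [0,0,-0.05,0,0,0],
    [0,0,-0.05,0,0,0],
    [0,0,-0.05,0,0,-4],
    [0,0,0,0,0,0]
  ],
  "hand": 0.0854
}}

```text
t: 20.02
tcp_pos: [0.6223, -0.3498, 0.2166]
orientation: [3.13, 0.005, 1.571]
force: [0.6, -0.5, -0.2]
gripper_width: 1.0
grasp_force: 0.0
```

```bash
python3 - <<'E'
from h import *
f=snap("wrist","w7")
E
```

```text
t 20.07 tcp [ 0.6208 -0.3493  0.2131] ori [3.136e+00 3.000e-03 1.571e+00]
```

View pics/w7.png

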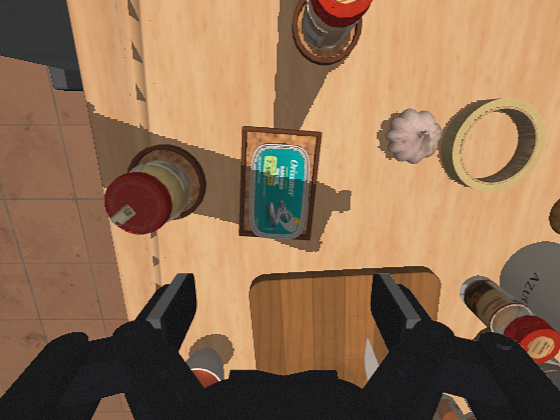

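{"fn": "move_arm", "kwargs": {
  "motion": [
    [0.05,0,0,0,0,0],
    [0.05,-0.01,0,0,0,0],
    [0.05,-0.01,0,0,0,0],
    [0.05,-0.01,0,0,0,0],
    [0.05,-0.01,0,0,0,0],
    [0.05,-0.01,0,0,0,0],
    [0.05,-0.01,0,0,0,0],
    [0.05,-0.02,0,0,0,0],
    [0.05,-0.02,0,0,0,0],
    [0.05,-0.008,0,0,0,0],
    [0.05,0,0,0,0,0],
    [0.05,0,0,0,0,0],
    [0,0,0,0,0,0]
  ]
}}

```text
t: 21.7
tcp_pos: [0.5078, 0.2568, 0.2083]
orientation: [-3.138, -0.003, 1.581]
force: [-0.1, 0.0, -0.2]
gripper_width: 1.005
grasp_force: 0.0
```

```bash
python3 - <<'E'
from h import *
f=snap("wrist","w8")
h=hsv(f)
m=red(f)|cv2.inRange(h,(0,120,120),(8,255,255))|cv2.inRange(h,(110,60,20),(179,255,255))
for c in blobs(m): print("match",cv2.boundingRect(c),fit(f,c,.014))
for c in blobs(cv2.inRange(h,(0,60,20),(25,255,120)),800): print("dark",cv2.boundingRect(c),fit(f,c,.006))
E
```

```text
t 21.75 tcp [0.5091 0.2532 0.2081] ori [-3.138  0.     1.576]
match (270, 136, 37, 53) {'circ': (511.9, 290.3, 60.6), 'rect': (array([511.9, 289.7], dtype=float32), [np.float32(35.0), np.float32(53.4)]), 'yaw': np.float32(97.9)}
match (395, 0, 72, 58) {'circ': (643.0, 424.2, 66.2), 'rect': (array([642.9, 416.6], dtype=float32), [np.float32(47.0), np.float32(65.6)]), 'yaw': np.float32(0.5)}
```

View pics/w8.png

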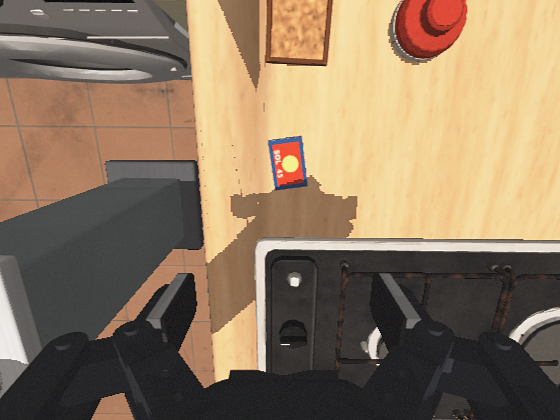

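The tin sits in its holder, and the matchbox is at (288,162) px, centred at (512,290) mm at 98°. The near edge of the short holder runs from (265,63) to (328,66).

{"fn": "move_arm", "kwargs": {
  "motion": [
    [0.0365,0.003,0.02,0,0,0],
    [0,0,0.05,0,0,-8],
    [0,0,0.05,0,0,0],
    [0,0,0.04,0,0,0],
    [0,0,0.02,0,0,0],
    [0,0,0.011,0,0,0],
    [0,0,0.001,0,0,0],
    [0,0,0,0,0,0],
    [0,0,0,0,0,0]
  ]
}}

```text
t: 22.88
tcp_pos: [0.515, 0.2882, 0.0192]
orientation: [3.139, -0.001, 1.711]
force: [-0.7, 0.3, 1.1]
gripper_width: 0.998
grasp_force: 0.0
```

```bash
python3 - <<'E'
from h import *
f=np.load("w7.npy",allow_pickle=True).item()
h=hsv(f)
for c in blobs(cv2.inRange(h,(80,80,50),(100,255,255)),400): print("tin",fit(f,c,.03))
for c in blobs(red(f)): print("red",cv2.boundingRect(c),fit(f,c,.09)["circ"])
H=[ray(f,p,.012)[:2] for p in [(242,126),(322,131),(313,241),(239,237)]];print("holder",np.mean(H,0))
g=np.load("w8.npy",allow_pickle=True).item()
a,b=[ray(g,p,.007)[:2] for p in [(265,63),(329,66)]];d=(b-a);L=np.linalg.norm(d);d/=L;n=np.array([-d[1],d[0]])
print("short",a,b,L,np.degrees(np.arctan2(d[1],d[0])),(a+b)/2+n*.0395)
t=np.load("top0.npy",allow_pickle=True).item()
print("top est",np.mean([ray(t,(145+u/4.875,165+(v-282)/4.875),.007)[:2] for u,v in [(48,480),(145,476),(143,546),(46,546)]],0))
E
```

```text
tin {'circ': (619.8, -349.2, 96.6), 'rect': (array([ 619.5, -349.3], dtype=float32), [np.float32(51.3), np.float32(93.5)]), 'yaw': np.float32(87.2)}
red (192, 370, 26, 18) (538.3, -538.5, 29.5)
red (504, 316, 56, 48) (886.8, -491.6, 72.4)
red (105, 172, 67, 63) (496.1, -343.8, 59.1)
red (306, 0, 66, 28) (663.8, -190.8, 47.3)
holder [ 0.61984817 -0.34676531]
short [0.48758788 0.3874514 ] [0.55126751 0.38537834] 0.0637133731083491 -1.8645767651902492 [0.52071292 0.42589395]
top est [0.51743707 0.42560251]
```

{"fn": "move_arm", "kwargs": {
  "motion": [
    [0,0,0.002,0,0,0],
    [0,0,0,0,0,0],
    [0,0,0,0,0,0],
    [0,0,0,0,0,0],
    [0,0,0,0,0,0],
    [0,0,0,0,0,0],
    [0,0,0,0,0,0],
    [0,0,0,0,0,0]
  ],
  "hand": 0.015
}}

```text
t: 23.88
tcp_pos: [0.5144, 0.2879, 0.0162]
orientation: [3.141, -0.0, 1.711]
force: [-0.0, -0.3, 4.1]
gripper_width: 0.412
grasp_force: 60.7
```

{"fn": "move_arm", "kwargs": {
  "motion": [
    [0,0,-0.02,0,0,0],
    [0,0,-0.04,0,0,0],
    [0,0,-0.02,0,0,10],
    [0.04,0,0,0,0,0],
    [0.05,0,0,0,0,0],
    [0.04,0.005,0,0,0,0],
    [0,0,0,0,0,0],
    [0,0,0,0,0,0]
  ]
}}

```text
t: 24.88
tcp_pos: [0.5235, 0.4163, 0.0957]
orientation: [-3.141, 0.002, 1.536]
force: [-0.5, 0.2, 0.1]
gripper_width: 0.413
grasp_force: 60.2
```

```bash
python3 - <<'E'
from h import *
f=snap("wrist","w9")
for c in blobs(cv2.inRange(hsv(f),(0,60,20),(25,255,120)),800): print("dark",cv2.boundingRect(c),fit(f,c,.007))
E
```

```text
t 24.93 tcp [0.5241 0.4154 0.0957] ori [-3.142e+00  2.000e-03  1.535e+00]
dark (233, 158, 89, 104) {'circ': (520.1, 426.0, 101.3), 'rect': (array([518.9, 426. ], dtype=float32), [np.float32(68.9), np.float32(82.4)]), 'yaw': np.float32(86.9)}
```

View pics/w9.png

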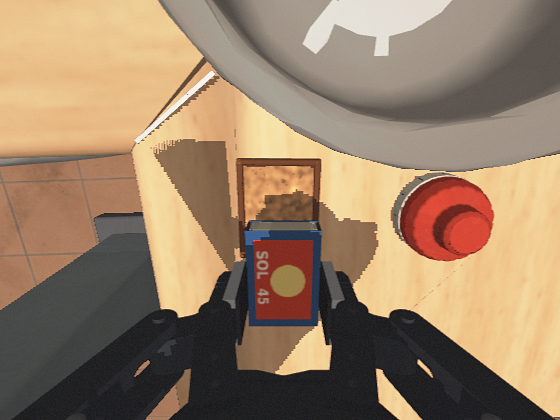

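The matchbox is held at (284,280) and squared to the short holder at (279,210), whose centre is (519.5,426) mm. The timer at (447,220) is clear of the gripper.

{"fn": "move_arm", "kwargs": {
  "motion": [
    [0.009,-0.0045,0.03,0,0,0],
    [0,0,0.025,0,0,0],
    [0,0,0.012,0,0,0],
    [0,0,0.006,0,0,0],
    [0,0,0.002,0,0,0],
    [0,0,0,0,0,0],
    [0,0,0,0,0,0]
  ]
}}

```text
t: 25.8
tcp_pos: [0.5198, 0.4269, 0.0216]
orientation: [3.141, -0.001, 1.536]
force: [0.1, 0.5, -0.5]
gripper_width: 0.414
grasp_force: 60.2
```

{"fn": "move_arm", "kwargs": {
  "motion": [
    [-0.002,0,0.001,0,0,0],
    [0,0,0,0,0,0]
  ]
}}

```text
t: 26.05
tcp_pos: [0.5195, 0.4247, 0.0203]
orientation: [3.141, -0.001, 1.536]
force: [0.4, 0.2, 1.8]
gripper_width: 0.415
grasp_force: 60.3
```

{"fn": "move_arm", "kwargs": {
  "motion": [
    [0,0,0,0,0,0],
    [0,0,0,0,0,0],
    [0,0,0,0,0,0],
    [0,0,0,0,0,0],
    [0,0,-0.02,0,0,0],
    [0,0,-0.04,0,0,0],
    [0,0,-0.05,0,0,0],
    [-0.02,0,-0.04,0,0,0],
    [-0.03,0,0,0,0,0],
    [0,0,0,0,0,0],
    [0,0,0,0,0,0]
  ],
  "hand": 0.07
}}

```text
t: 27.42
tcp_pos: [0.5174, 0.3752, 0.1706]
orientation: [3.141, -0.001, 1.537]
force: [-0.5, -0.2, 0.0]
gripper_width: 0.821
grasp_force: 0.0
```

```bash
python3 - <<'E'
from h import *
f=snap("wrist","w10"); g=snap("top","top1"); s=snap("scene","scene1")
h=hsv(f)
m=red(f)|cv2.inRange(h,(0,120,120),(8,255,255))|cv2.inRange(h,(110,60,20),(179,255,255))
for c in blobs(m): print("match",cv2.boundingRect(c),fit(f,c,.019))
b=cv2.resize(g["img"][152:222,290:450],(560,245),interpolation=cv2.INTER_CUBIC)
o=np.zeros((600,800,3),np.uint8);o[:300,:400]=cv2.resize(f["img"],(400,300));o[310:555,:560]=b
o[:300,410:710]=cv2.resize(s["img"][150:300,300:450],(300,300))
cv2.imwrite("pics/fin.png",o)
E
```

```text
t 27.48 tcp [0.517  0.3757 0.1702] ori [-3.141e+00 -1.000e-03  1.538e+00]
t 27.52 tcp [0.5169 0.3758 0.1699] ori [-3.141e+00 -1.000e-03  1.538e+00]
t 27.57 tcp [0.5168 0.3758 0.1697] ori [-3.141e+00 -1.000e-03  1.538e+00]
match (190, 295, 23, 38) {'circ': (422.5, 252.9, 49.0), 'rect': (array([424. , 252.2], dtype=float32), [np.float32(23.6), np.float32(47.7)]), 'yaw': np.float32(88.1)}
match (264, 119, 40, 59) {'circ': (520.0, 426.8, 62.2), 'rect': (array([519.3, 427. ], dtype=float32), [np.float32(35.7), np.float32(52.0)]), 'yaw': np.float32(87.6)}
match (381, 116, 71, 68) {'circ': (641.2, 421.8, 65.2), 'rect': (array([641.2, 421.1], dtype=float32), [np.float32(60.4), np.float32(64.8)]), 'yaw': np.float32(178.1)}
match (0, 0, 45, 65) {'circ': (307.6, 527.7, 66.2), 'rect': (array([301.9, 531.9], dtype=float32), [np.float32(29.5), np.float32(64.6)]), 'yaw': np.float32(53.8)}
```

View pics/fin.png

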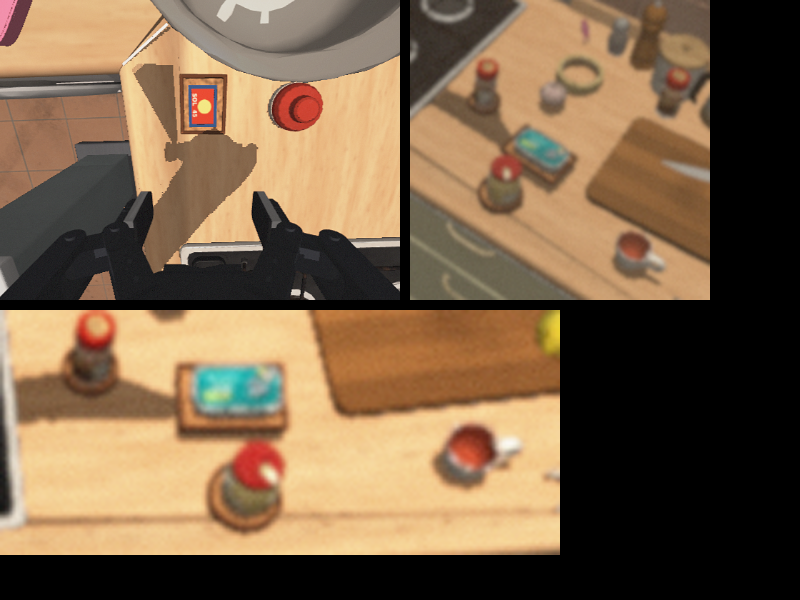

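All four things appear to be in their holders. I'll check the tin once more for centring and height before handing in.

```bash
python3 - <<'E'
from h import *
for n in ("top1","scene1","w7"):
    f=np.load(n+".npy",allow_pickle=True).item()
    for c in blobs(cv2.inRange(hsv(f),(80,80,50),(100,255,255)),60):
        for z in (.03,.038):
            r=fit(f,c,z)
            if abs(r["rect"][0][1]+348)<30: print(n,z,r["rect"],r["yaw"])
E
```

```text
top1 0.03 (array([ 617.7, -348. ], dtype=float32), [np.float32(45.2), np.float32(93.2)]) 85.8
top1 0.038 (array([ 613.6, -346.1], dtype=float32), [np.float32(45.0), np.float32(92.7)]) 85.8
scene1 0.03 (array([ 616.4, -351.4], dtype=float32), [np.float32(45.0), np.float32(86.4)]) 84.6
scene1 0.038 (array([ 610.2, -354.1], dtype=float32), [np.float32(44.7), np.float32(85.9)]) 84.6
w7 0.03 (array([ 619.5, -349.3], dtype=float32), [np.float32(51.3), np.float32(93.5)]) 87.2
w7 0.038 (array([ 619.5, -347.3], dtype=float32), [np.float32(50.0), np.float32(91.1)]) 87.2
```

The three views agree on a tin top height of about 0.03 m, which means the tin is flat on the floor and within 3 mm of the holder's centre.

```bash
python3 -c "
from station import ctrl
print(ctrl.sign_off())"
```

```text
the job is handed in; nothing more can be done
None
```

The job is handed in after about 28 s on the robot's clock: by the last pictures, the mustard jar, spice jar, fish tin and matchbox are all upright in their own holders, and the timer and cup were not touched; no verdict was returned.

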